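Prime the sauce-pot feeder at the oyster stall

ROBOT

A 7-joint arm with a two-finger parallel gripper is mounted at the origin on the work surface. World frame = base frame: x ahead of the robot, y to its left, z up, the work surface at z = 0. Lengths are in m, angles in rad, forces in N, time in s.
With the tool pointing down it reaches from about 0.35 to 0.9 m from the base axis. Payload 7.2 kg.
Tool frame: the origin (TCP) lies at the very end of the fingers, on their centre line; the grasp point (between the pads) lies 19 mm behind it (r.hold_point_z is the distance from the TCP to the grasp point, in m); z points along the fingers, y is the line along which they close (so a half turn about z gives the same grasp; the last joint's range is limited). The gripper opens to 88 mm and grips with 3 to 60 N. Pads are 20 mm wide; open, the fingers measure 115 mm over their backs; the gripper's body (75 mm by 178 mm) begins 61 mm behind the grasp point.
Start: joints at [-1.393, 0.411, -0.013, 1.596, 0.006, 1.134, -0.082], TCP at [0.152, 0.606, 0.223] pointing down, gripper open.
Joint ranges: [-2.95, 2.95], [-0.29, 1.99], [-1.47, 1.44], [0.14, 2.54], [-1.03, 4.17], [0.13, 1.85], [-2.86, 2.86]. Speed limits (rad/s): [2.39, 2.39, 3.01, 3.01, 3.14, 3.14, 3.14].

INTERFACE

Orientations are given as a unit quaternion [x, y, z, w].
In Python, from plant import sensors, vision, r gives the robot as it stands.
- The arm moves only by the tool drive_tool, never from a script. Its argument "commands" is a list of rows, each a list of 7 numbers: the shift along the tool's x, y, z in mm, then the turn, a rotation vector about the tool's x, y, z in rad, then the finger opening in mm, from 0 to 87.8. A call has 1 to 12 rows; each row is the pose to reach, as a shift and turn from the pose commanded when the call began, along the tool's axes at that moment; what a row does not reach only later rows make up. A row lasts 1/8 s, in which the tool goes at most 62.5 mm and 10.7 degrees, less where a joint would pass 70% of its speed; a pose out of reach is approached as far as the arm can. A call with a gripper value outside its range is refused whole. The fingers move at their own pace and stop on an object; "squeeze" is the grip in N (left out, the last holds). Time passes only in rows, so rows that repeat a pose let the fingers close. It gives the time, the measured TCP pose, the force, the opening and the grip force at its end, in the units of the state.
- sensors.get_state(): the state, without advancing time (a new reading comes with each control period).
- vision.read_camera(name): name is "side" or "top"; returns a dict with "img" (480x640x3 uint8, red, green, blue), "z_map" (480x640 float32, m along the optical axis (not along the pixel's ray), 0 where there is no reading), "K" (3x3 intrinsics, pixels), "R" (3x3) and "t" (3): a world point X has camera coordinates R X + t. Camera axes: x right, y down, z forward; pixel columns grow to the right and rows downward; lengths in m; the calibration is good to about 2 mm. A picture is of the moment at which its call begins.
- r.hand_in(): hands the job in; it is judged then, once.
The state is a dict: "t": time; "joint_positions": joint angles; "joint_velocities": joint speeds; "joint_efforts": joint torques, N m; "ee_pos": TCP position; "ee_rot": TCP orientation; "wrist_force": force on the tool from outside, world axes, zero at the start; "moment": the same for the moment, N m; "finger_gap": finger opening in m; "grip_force": force on a finger pad.
Only numpy, scipy, OpenCV 4.12 (cv2) and the standard library are available. Lean on these libraries where they do the work, as an engineer would, in place of code of your own. Each camera call takes 0.05 s, during which the arm holds its last target. There are 200 camera calls.

TASK

Take the red-lidded sauce pot from the wooden board, set it upright in the open upper end of the sloped feeder chute and let go, then push it down the chute from behind, past the two sprung brass check rollers, until it rests upright against the red stop plate, and leave it there. Push gently: the stop plate is sprung and must be pressed enough to feel it give, but never rammed. Leave the other pots and everything else on the table where they are.

Things in the scene. Friction and masses are not known exactly. Their poses are not given: they have to be found in the camera images.
- pot_red_center (a point): Centre of the red-lidded sauce pot, half-way up (25 mm over its base). The pot is an upright plain cylinder, 46 mm in diameter and 50 mm tall (amber glass body 38 mm, red lid 12 mm, lid 45 mm across), 0.1 to 0.2 kg, loose, standing on the wooden board. Its z axis points up through the lid.
- pot_yellow_center (a point): Centre, half-way up, of the yellow-lidded pot, same size as the red one; stands on the board, leave it alone.
- pot_green_center (a point): Centre, half-way up, of the green-lidded pot, same size as the red one; stands on the board, leave it alone.
- board: Wooden serving board, 130 mm (its x) by 340 mm (its y) by 14 mm thick, fixed; origin at the centre of its underside, on the table. The three pots stand on it in a row along its y axis, about 100 mm apart, each up to 20 mm to either side of the middle line, in any order.
- chute: Steel feeder chute, fixed, sloping down at 12 degrees. Origin on the floor's upper face, mid-width; x points downhill along the floor, y across, z square to the floor. Floor: x = -150 to 140 mm, uphill end open. Walls 18 mm high; 62 mm between them at x = -150 to -45, narrowing to 50 mm at x = -10 and on downhill. A pot set on the floor stays put; sliding it takes under 1 N.
- load_spot (a point): On the chute floor, mid-width, at chute x = -85 mm: a good place to set the pot down in the wide, open loading end. Axes as the chute's.
- checks_mid (a point): On the chute floor mid-way between the two brass check rollers (chute x = 5 mm). Rollers: 12 mm across, 10 to 24 mm over the floor, 41 mm between them; they spring aside as the pot is pushed through, which takes about 3 to 7 N. Each sits in a black housing 34 mm long, 26 mm high, 32 to 50 mm out from the middle. Axes as the chute's.
- bridge_mid (a point): Centre of the upper face of a clear bridge strap over the channel (chute x = 51 to 81 mm, 60 to 64 mm over the floor) on posts 30 to 36 mm out from the middle. The pot passes beneath it. Axes as the chute's.
- stop_zone (a point): Middle of the range (chute x = 67 mm, 19 mm over the floor) in which the red stop plate's uphill face stands. The plate, 44 mm wide, 4 to 34 mm over the floor, is set by hand up to 12 mm uphill or downhill of this point; the setting is not reported, so find the plate by touch. Axes as the chute's.
- escapement: Escapement at the chute's lower end: blue end wall, 8 mm thick, 34 mm high, origin on the floor at chute x = 136 mm, axes as the chute's. It carries the red stop plate, sprung along the slope: 2 N per mm, damped (150 N per m/s), bottoming after 6 mm. Press it with 5 to 10 N; over 16 N forces it and fails. As the push is withdrawn it eases the pot back a few mm and stays in touch.
- pepper_bottle: Green pepper sauce bottle, 48 mm in diameter, 130 mm tall, loose; origin at the centre of its underside. Leave it alone.
- oyster_plate: White plate of oysters, 220 mm across, 50 mm high, loose; origin at the centre of its underside. Leave it alone.
- oyster_knife: Oyster knife with wooden handle, 155 mm long and 28 mm high, lying loose on the table along its x axis; origin on the table under the handle's end. Leave it alone.
- lemon_bowl: Blue bowl of lemons, 130 mm across, 70 mm high, loose; origin at the centre of its underside. Leave it alone.
There are look-alikes about, which are no part of the job. What is shaped like the part that bears pot_red_center but blue, grey or pink is not meant.

How it is judged:
On the way, in this order (a step that is already met when the one before it is completed fails the run):
1. the red-lidded pot stands in the loading end of the chute, uphill of the check rollers, let go (x of pot_red_center in the frame of chute between -0.15 and -0.02 m and y of pot_red_center in the frame of chute between -0.012 and 0.012 m and z of pot_red_center in the frame of chute between 0.021 and 0.029 m and angle between the z axis of pot_red_center and the z axis of chute, either way round below 0.12 rad and angle between pot_red_center's own z axis and vertical below 0.6 rad and contact force between pot_red and the fingers below 0.05 N), for 0.2 s.
2. the pot has been pushed down past the rollers and presses the stop plate with at least 3 N (x of pot_red_center in the frame of chute above 0.026 m and contact force between pot_red and escapement above 3 N), for 0.04 s.
At the end, for the whole second after the job is handed in: The red-lidded pot stands upright on the chute floor (within 7 degrees of square to it, lid up, base within 4 mm of the floor), downhill of the rollers (its centre beyond chute x = 26 mm), at rest (under 10 mm/s) and touching the stop plate (more than 0.1 N) (contact force between pot_red and escapement above 0.1 N and x of pot_red_center in the frame of chute above 0.026 m and z of pot_red_center in the frame of chute between 0.021 and 0.029 m and angle between the z axis of pot_red_center and the z axis of chute, either way round below 0.12 rad and angle between pot_red_center's own z axis and vertical below 0.6 rad and linear speed of pot_red below 0.01 m/s).
It fails at once if the stop was forced: more than 16 N between the pot and the escapement (contact force between pot_red and escapement above 16 N).
It fails at once if another pot was moved more than 25 mm (distance of any of pot_yellow_center, pot_green_center from where it was at the start of the episode above 0.025 m).
It fails at once if the bottle, plate, knife or bowl was moved more than 30 mm (distance of any of pepper_bottle, oyster_plate, oyster_knife, lemon_bowl from where it was at the start of the episode above 0.03 m).
It also fails if it takes over 58 s, if anything falls off the work surface, if the arm or the gripper's body presses on something with over 40 N, if the wrist force passes 120 N, or if a joint passes its speed limit or range.

## Working session

There is one attempt and no reset: what is moved stays moved. The work goes in short steps, Python scripts to look and compute and a tool call to move; the robot and the scene stay as the last step left them, time stands still between calls to the robot, and variables do not carry over. Pictures are saved under pics/ and viewed, at most 10 in all, crops included, and the job is handed in when it is done.

Besides the shell and the picture viewer there is one more tool, called after "Emit:" as name([rows], argument=value, ...), one row to a line, values as JSON. drive_tool: Moves the arm, as the interface text tells. Its arguments: {"type":"object","properties":{"commands":{"type":"array","items":{"type":"array","items":{"type":"number"}}},"squeeze":{"type":"number"}},"required":["commands"]}

```bash
mkdir -p pics; ls; python3 - <<'E'
from plant import sensors, vision, r
import cv2, numpy as np
s=sensors.get_state();print({k:np.round(v,3) for k,v in s.items()}, r.hold_point_z)
for n in("top","side"):
    c=vision.read_camera(n);cv2.imwrite(f"pics/{n}0.png",c["img"][:,:,::-1]);np.savez(f"{n}0.npz",**c)
    print(n,c["K"],c["R"],c["t"])
E
```

```text
pics
{'t': np.float64(0.0), 'joint_positions': array([-1.393,  0.412, -0.013,  1.597,  0.006,  1.134, -0.082]), 'joint_velocities': array([ 0.001, -0.001,  0.   ,  0.002,  0.   , -0.002,  0.001]), 'joint_efforts': array([-0.0000e+00, -5.8794e+01,  6.4200e-01, -2.9108e+01, -5.4000e-02,
        1.8000e-02,  0.0000e+00]), 'ee_pos': array([0.152, 0.606, 0.222]), 'ee_rot': array([ 0.123,  0.992, -0.001, -0.   ]), 'wrist_force': array([-0.044, -0.797, -0.664]), 'moment': array([ 0.015, -0.001, -0.003]), 'grip_force': np.float64(0.0), 'finger_gap': np.float64(0.088)} 0.0187
top [[434.879968     0.         314.82717424]
 [  0.         434.879968   239.95510097]
 [  0.           0.           1.        ]] [[-0.01622085 -0.99985325  0.00550961]
 [-0.99249254  0.01543287 -0.12132755]
 [ 0.12122472 -0.00743628 -0.99259723]] [-0.02171918  0.5474762   1.04206281]
side [[461.60157141   0.         316.55444934]
 [  0.         461.60157141 239.56072385]
 [  0.           0.           1.        ]] [[ 0.99899297 -0.04481906 -0.00207542]
 [-0.03435098 -0.73426966 -0.67798826]
 [ 0.02886288  0.67737679 -0.7350698 ]] [-0.56797113  0.09217157  1.23206917]
```

View pics/top0.png

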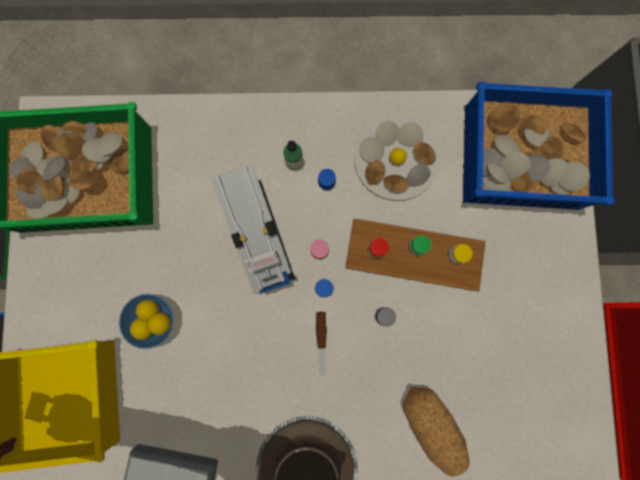

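View pics/side0.png

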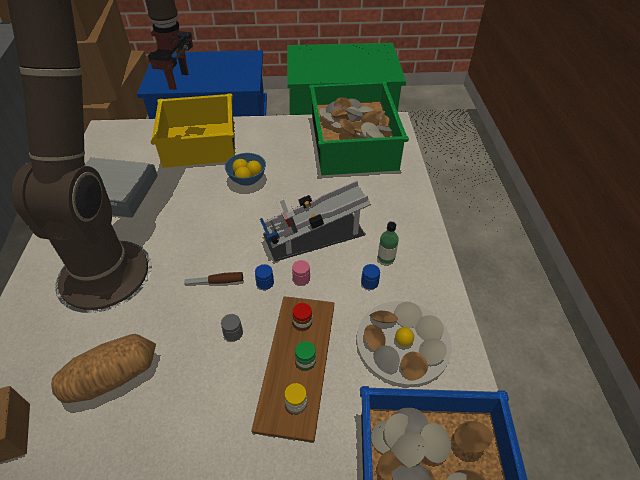

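The top view shows the red lid at (379,247), green at (421,244) and yellow at (461,253) on the board. The chute runs from its upper end at about (237,175) to the blue end wall at about (272,285). Pot-shaped candidates are red (379,247), blue (327,179) and (324,288), pink (320,249) and grey (386,316). Only (379,247) has a red lid and stands on the board, so it is the one meant. I'll confirm with a crop and measure.

```bash
cat > h.py <<'E'
import numpy as np, cv2
def load(n,i=0): return dict(np.load(f"{n}{i}.npz"))
def ray(c,u,v):
    d=c["R"].T@np.linalg.inv(c["K"])@np.array([u,v,1.]); return -c["R"].T@c["t"],d
def plane(c,u,v,z):
    o,d=ray(c,u,v); return o+d*(z-o[2])/d[2]
def deproj(c,u,v):
    o,d=ray(c,u,v); return o+d*c["z_map"][int(round(v)),int(round(u))]
def cloud(c):
    v,u=np.mgrid[:480,:640]; z=c["z_map"]
    p=np.stack([u,v,np.ones_like(u)],-1)@np.linalg.inv(c["K"]).T*z[...,None]
    return (p-c["t"])@c["R"]
def blob(c,lo,hi,box):
    x0,y0,x1,y1=box; h=cv2.cvtColor(c["img"],cv2.COLOR_RGB2HSV)
    m=np.zeros((480,640),np.uint8); m[y0:y1,x0:x1]=cv2.inRange(h,np.array(lo),np.array(hi))[y0:y1,x0:x1]
    n,l,s,ce=cv2.connectedComponentsWithStats(m); k=1+np.argmax(s[1:,4]); return ce[k],s[k],l==k
E
python3 - <<'E'
from h import *
a=load("top");b=load("side")
for nm,c,box in(("top",a,(360,228,400,265)),("side",b,(285,298,325,330))):
    ce,s,m=blob(c,(0,150,100),(8,255,255),box); P=cloud(c)[m]
    zt=np.median(P[:,2]); print(nm,ce,s,zt,np.percentile(P[:,2],[5,50,95]),plane(c,*ce,0.064), (P[P[:,2]>.060].min(0)+P[P[:,2]>.060].max(0))/2)
A=cloud(a)
print("table",A[300,200],A[220,340],"board",A[270,440])
for u,v in((237,175),(240,190),(247,210),(255,240),(262,265),(272,285)): print(u,v,A[v,u].round(4))
t=cv2.resize(a["img"][155:305,205:405],(800,600),interpolation=cv2.INTER_CUBIC)
s=cv2.resize(b["img"][175:325,225:425],(800,600),interpolation=cv2.INTER_CUBIC)
cv2.imwrite("pics/t1.png",t[:,:,::-1]);cv2.imwrite("pics/s1.png",s[:,:,::-1])
E
```

```text
top [378.82130584 246.89003436] [369 238  20  19 291] 0.06381104013605728 [0.03276228 0.06381104 0.0676313 ] [ 0.52417586 -0.18344252  0.064     ] [ 0.52513482 -0.18267678  0.06480816]
side [301.78099174 310.34297521] [293 303  19  16 242] 0.06551874817110734 [0.06262939 0.06551875 0.06814146] [ 0.52598814 -0.18293887  0.064     ] [ 0.52651841 -0.4775944   0.51388853]
table [4.04138079e-01 2.59259078e-01 3.15441468e-04] [ 0.60131686 -0.09592097  0.00232235] board [ 0.46891411 -0.34255262  0.01324778]
237 175 [0.6923 0.1488 0.1137]
240 190 [0.6594 0.1436 0.1021]
247 210 [0.6126 0.128  0.0961]
255 240 [0.5432 0.111  0.0824]
262 265 [0.4809 0.0892 0.129 ]
272 285 [0.4369 0.0711 0.0857]
```

View pics/t1.png

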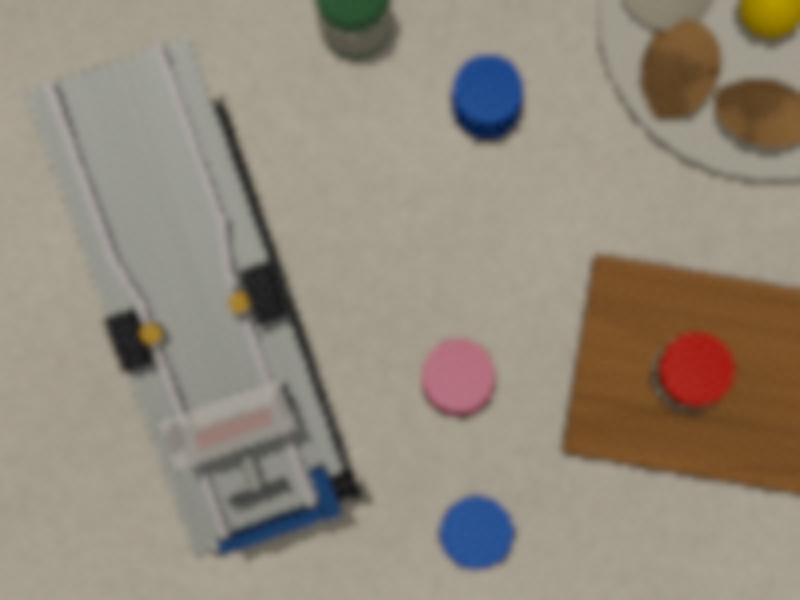

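View pics/s1.png

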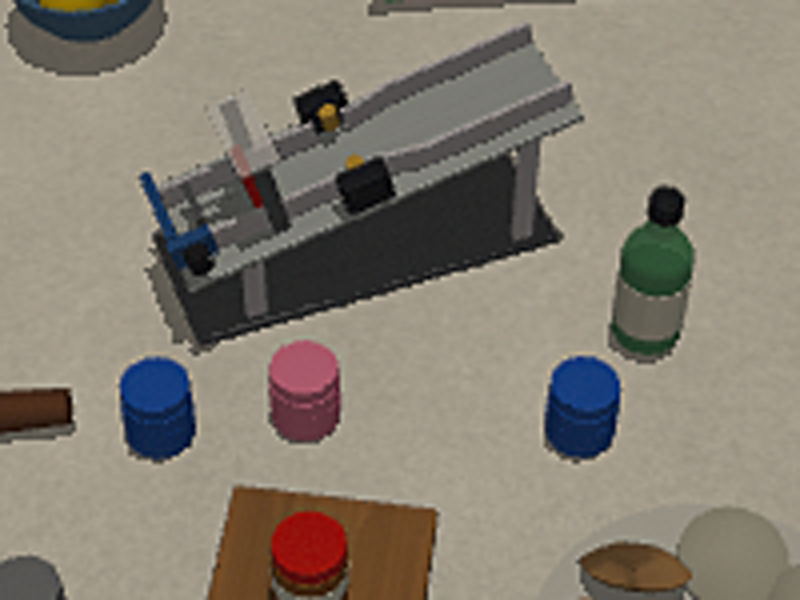

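The top crop shows the red pot at crop (696,370) on the board and the chute's white wall tops. Its brass rollers are at crop (150,333) and (240,302), and the open upper end is at crop (50,85) to (190,45). The side crop confirms the pot's red lid and amber body. It also shows the far roller at crop (328,115) and the red stop plate under the bridge at about (248,185). Next is the chute frame.

```bash
cat > ch.py <<'E'
from h import *
a=load("top");b=load("side")
def T(u,v): return 205+u/4-.375,155+v/4-.375
def S(u,v): return 225+u/4-.375,175+v/4-.375
P=[]
for c,poly in((a,[T(*p) for p in((75,95),(150,70),(210,240),(225,290),(165,310),(135,270))]),(b,[S(*p) for p in((420,105),(520,60),(540,85),(400,150))])):
    m=np.zeros((480,640),np.uint8);cv2.fillPoly(m,[np.int32(poly)],1);q=cloud(c)[m>0]
    A=np.c_[q[:,:2],np.ones(len(q))]
    for _ in range(3):
        k=np.linalg.lstsq(A,q[:,2],rcond=None)[0];e=abs(A@k-q[:,2]);g=e<2.5*np.median(e)+1e-4;A,q=A[g],q[g]
    n=np.r_[-k[:2],1];n/=np.linalg.norm(n)
    print(len(q),"tilt",np.degrees(np.arccos(n[2])),"yaw of downhill",np.degrees(np.arctan2(n[1],n[0])),"rms",e.std(), "z at .62,.13",k@[.62,.13,1]); P.append((n,k))
def on(c,u,v,n,k,h):
    o,d=ray(c,u,v);p0=np.array([0,0,k[2]]);s=(h-n@(o-p0))/(n@d);return o+d*s
n,k=P[0]
f=lambda u,v,h:on(a,*T(u,v),n,k,h)
L=[f(u,v,.018) for u,v in((53,88),(75,160),(105,240))]; R=[f(u,v,.018) for u,v in((165,48),(190,125),(216,205))]
L2=[f(u,v,.018) for u,v in((155,350),(183,410))];R2=[f(u,v,.018) for u,v in((243,320),(268,382))]
for nm,q in(("L",L),("R",R),("L2",L2),("R2",R2)):
    d=q[-1]-q[0];print(nm,np.round(q,4).tolist(),"yaw",np.degrees(np.arctan2(d[1],d[0])))
ra,rb=f(150,333,.024),f(240,302,.024);print("rollers",ra,rb,np.linalg.norm(ra-rb),"mid",(ra+rb)/2, "yaw perp",np.degrees(np.arctan2((ra-rb)[1],(ra-rb)[0])))
print("side rollers",on(b,*S(328,108),n,k,.024),on(b,*S(354,160),n,k,.024))
e=[f(57,80,.0),f(190,40,0)];print("upper end floor",e)
E
python3 ch.py
```

```text
1042 tilt 11.85110670208486 yaw of downhill -163.21396341177476 rms 0.0008747519549853449 z at .62,.13 0.0968996565348737
258 tilt 12.801476020559726 yaw of downhill -171.42844661362673 rms 0.0008124725148027274 z at .62,.13 0.09877896032721095
L [[0.6841, 0.1893, 0.1318], [0.644, 0.1781, 0.123], [0.5991, 0.1625, 0.1131]] yaw -162.5248034931771
R [[0.7065, 0.1254, 0.1324], [0.6636, 0.1123, 0.123], [0.6186, 0.0986, 0.1131]] yaw -163.07475163947632
L2 [[0.5366, 0.1358, 0.0989], [0.5021, 0.1206, 0.091]] yaw -156.25087326687324
R2 [[0.5533, 0.0847, 0.0991], [0.5177, 0.0711, 0.0912]] yaw -159.06646881388167
rollers [0.54550964 0.13739552 0.1069054 ] [0.56268973 0.08556721 0.10721598] 0.05460243887936269 mid [0.55409969 0.11148136 0.10706069] yaw perp 108.33936684110951
side rollers [0.54790282 0.14206082 0.10766891] [0.56366591 0.09023103 0.10769474]
upper end floor [array([0.69339584, 0.19059633, 0.11531719]), array([0.71621206, 0.11346813, 0.11522685])]
```

```bash
cat > mv.py <<'E'
import numpy as np
from scipy.spatial.transform import Rotation as Ro
from plant import sensors
yaw=np.radians(-162.);t=np.radians(12)
X=np.array([np.cos(t)*np.cos(yaw),np.cos(t)*np.sin(yaw),-np.sin(t)]);Z=np.array([np.sin(t)*np.cos(yaw),np.sin(t)*np.sin(yaw),np.cos(t)]);Y=np.cross(Z,X)
O=np.array([.5635,.1145,.0850])
C=np.c_[X,Y,Z]
cp=lambda x,y,z:O+C@np.array([x,y,z])
tool=lambda z,y:np.c_[np.cross(y,z),y,z]
down=tool(np.array([0,0,-1.]),-np.array([np.cos(yaw),np.sin(yaw),0]))
sq=tool(-Z,-X)          # square to floor, tool y uphill
def go(p,R):
    s=sensors.get_state();R0=Ro.from_quat(s["ee_rot"]).as_matrix()
    print("t",round(s["t"],2),"shift mm",(R0.T@(np.array(p)-s["ee_pos"])*1000).round(1),"rotvec",Ro.from_matrix(R0.T@R).as_rotvec().round(3),"F",s["wrist_force"].round(2))
def where():
    s=sensors.get_state();print("chute TCP mm",(C.T@(s["ee_pos"]-O)*1000).round(1),"Fchute",(C.T@s["wrist_force"]).round(2),"axis z in chute",(C.T@Ro.from_quat(s["ee_rot"]).as_matrix()[:,2]).round(3),"gap",s["finger_gap"])
E
python3 -c "
from mv import *
go([.525,-.183,.17],down);where();print(cp(-.085,0,0),cp(.005,0,0))"
```

```text
t 0.1 shift mm [-553.7 -674.2   52.9] rotvec [-1.000e-03  1.000e-03  1.011e+00] F [ 0.51 -0.03 -0.33]
chute TCP mm [ 205.8 -594.4  183.8] Fchute [-0.4   0.18 -0.42] axis z in chute [ 0.209  0.001 -0.978] gap 0.08770539484788363
[0.64257326 0.14019246 0.10267249] [0.55884863 0.11298868 0.08396044]
```

Emit:
drive_tool([
  [-554,-674,0,0,0,1.01,85],
  [-554,-674,0,0,0,1.01,85],
  [-554,-674,0,0,0,1.01,85],
  [-554,-674,0,0,0,1.01,85],
  [-554,-674,0,0,0,1.01,85],
  [-554,-674,0,0,0,1.01,85],
  [-554,-674,0,0,0,1.01,85],
  [-554,-674,0,0,0,1.01,85],
  [-554,-674,0,0,0,1.01,85],
  [-554,-674,0,0,0,1.01,85],
  [-554,-674,0,0,0,1.01,85],
  [-554,-674,0,0,0,1.01,85],
])

```text
t: 1.6
ee_pos: [0.4736, -0.0733, 0.2228]
ee_rot: [0.587, 0.809, 0.0, 0.0]
wrist_force: [1.1, 1.2, 0.3]
finger_gap: 0.0847
grip_force: 0.0
```

Emit:
drive_tool([
  [0,0,0,0,0,0,85],
  [0,0,0,0,0,0,85],
])

```text
t: 1.85
ee_pos: [0.4725, -0.0713, 0.2221]
ee_rot: [0.588, 0.809, -0.0, -0.001]
wrist_force: [-0.4, 1.3, 0.2]
finger_gap: 0.0849
grip_force: 0.0
```

```bash
python3 -c "
from mv import *
go([.525,-.183,.1],down)"
```

```text
t 1.85 shift mm [-122.5   15.6  122.1] rotvec [-0.001 -0.001  0.   ] F [-0.39  1.26  0.16]
```

Emit:
drive_tool([
  [-60,8,30,0,0,0,85],
  [-122,16,60,0,0,0,85],
  [-122,16,100,0,0,0,85],
  [-122,16,122,0,0,0,85],
  [-122,16,122,0,0,0,85],
  [-122,16,122,0,0,0,85],
])

```text
t: 2.6
ee_pos: [0.5266, -0.1815, 0.1016]
ee_rot: [0.587, 0.81, 0.001, 0.0]
wrist_force: [0.5, 0.6, 0.7]
finger_gap: 0.085
grip_force: 0.0
```

```bash
python3 -c "
from mv import *
go([.525,-.183,.024],down)"
```

```text
t 2.6 shift mm [-0.9 -2.1 77.6] rotvec [ 0.001 -0.     0.003] F [0.53 0.55 0.68]
```

Emit:
drive_tool([
  [-1,-2,20,0,0,0,85],
  [-1,-2,40,0,0,0,85],
  [-1,-2,60,0,0,0,85],
  [-1,-2,77,0,0,0,85],
  [-1,-2,77,0,0,0,85],
  [-1,-2,77,0,0,0,85],
  [-1,-2,77,0,0,0,40],
  [-1,-2,77,0,0,0,40],
  [-1,-2,77,0,0,0,40],
  [-1,-2,77,0,0,0,40],
  [-1,-2,77,0,0,0,40],
  [-1,-2,77,0,0,0,40],
], squeeze=15)

```text
t: 4.1
ee_pos: [0.5246, -0.1842, 0.0237]
ee_rot: [0.587, 0.809, 0.0, 0.0]
wrist_force: [0.5, 2.6, 0.9]
finger_gap: 0.0457
grip_force: 15.0
```

Gripped at 45.7 mm, which fits the pot. Lifting.

Emit:
drive_tool([
  [0,0,-20,0,0,0,40],
  [0,0,-60,0,0,0,40],
  [0,0,-110,0,0,0,40],
  [0,0,-160,0,0,0,40],
  [0,0,-160,0,0,0,40],
  [0,0,-160,0,0,0,40],
])

```text
t: 4.85
ee_pos: [0.524, -0.1838, 0.1836]
ee_rot: [0.587, 0.809, 0.0, -0.0]
wrist_force: [-0.5, 0.0, -2.8]
finger_gap: 0.0462
grip_force: 15.0
```

```bash
python3 -c "
from mv import *
where();go(cp(-.085,0,.080),sq)"
```

```text
chute TCP mm [106.4 271.5 123.4] Fchute [ 1.02 -0.18 -2.62] axis z in chute [ 0.208 -0.001 -0.978] gap 0.04616416552002545
t 4.85 shift mm [271.3 196.5   2.9] rotvec [-0.209 -0.001  0.001] F [-0.49  0.03 -2.78]
```

Emit:
drive_tool([
  [45,33,0,-0.04,0,0,40],
  [90,65,0,-0.08,0,0,40],
  [135,98,0,-0.12,0,0,40],
  [180,130,0,-0.16,0,0,40],
  [225,163,0,-0.2,0,0,40],
  [260,188,0,-0.209,0,0,40],
  [271,196,0,-0.209,0,0,40],
  [271,196,0,-0.209,0,0,40],
  [271,196,0,-0.209,0,0,40],
  [271,196,0,-0.209,0,0,40],
])

```text
t: 6.1
ee_pos: [0.6268, 0.1321, 0.1837]
ee_rot: [0.585, 0.804, 0.084, 0.061]
wrist_force: [0.4, 0.5, -1.1]
finger_gap: 0.0457
grip_force: 15.0
```

```bash
python3 - <<'E'
from mv import *
where();go(cp(-.085,0,.018),sq)
from plant import vision
c=vision.read_camera("side");np.savez("side1.npz",**c)
import cv2
cv2.imwrite("pics/s2.png",cv2.resize(c["img"][130:280,225:425],(800,600),interpolation=cv2.INTER_CUBIC)[:,:,::-1])
E
```

```text
chute TCP mm [-84.7   2.8  82.9] Fchute [-0.24 -0.33 -1.2 ] axis z in chute [ 0.001  0.001 -1.   ] gap 0.04566381539163556
t 6.1 shift mm [ 2.8  0.4 64.9] rotvec [-0.001  0.001 -0.002] F [ 0.36  0.46 -1.12]
```

View pics/s2.png

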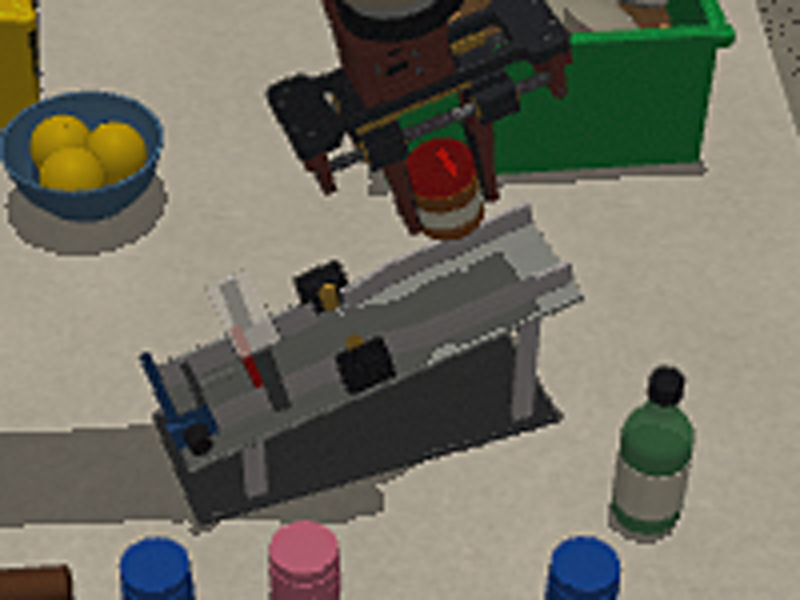

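The picture shows the pot gripped at crop (447,190), square to the floor, above the loading end of the chute. Lowering it.

Emit:
drive_tool([
  [2,0,30,0,0,0,40],
  [2,0,50,0,0,0,40],
  [2,0,65,0,0,0,40],
  [2,0,66,0,0,0,40],
  [2,0,67,0,0,0,40],
  [2,0,68,0,0,0,40],
  [2,0,68,0,0,0,40],
])

```text
t: 7.02
ee_pos: [0.6398, 0.1405, 0.1176]
ee_rot: [0.584, 0.805, 0.085, 0.061]
wrist_force: [0.4, 0.3, -1.2]
finger_gap: 0.0456
grip_force: 15.0
```

```bash
python3 -c "
from mv import *
where()"
```

```text
chute TCP mm [-85.7  -1.2  15.2] Fchute [-0.23 -0.17 -1.24] axis z in chute [-0. -0. -1.] gap 0.045621351399945755
```

Emit:
drive_tool([
  [-1,0,1,0,0,0,40],
  [-1,0,2,0,0,0,40],
  [-1,0,3,0,0,0,40],
  [-1,0,4,0,0,0,40],
  [-1,0,4,0,0,0,40],
])

```text
t: 7.65
ee_pos: [0.6407, 0.1397, 0.113]
ee_rot: [0.584, 0.805, 0.084, 0.061]
wrist_force: [0.7, -0.3, -1.5]
finger_gap: 0.0459
grip_force: 15.0
```

Emit:
drive_tool([
  [0,0,1,0,0,0,40],
  [0,0,1,0,0,0,40],
])

```text
t: 7.9
ee_pos: [0.641, 0.1398, 0.1122]
ee_rot: [0.584, 0.805, 0.084, 0.061]
wrist_force: [0.0, -0.3, -1.0]
finger_gap: 0.0458
grip_force: 15.0
```

Emit:
drive_tool([
  [0,0,1,0,0,0,40],
  [0,0,1,0,0,0,40],
])

```text
t: 8.15
ee_pos: [0.641, 0.1398, 0.1121]
ee_rot: [0.584, 0.805, 0.085, 0.061]
wrist_force: [-5.4, -1.5, 8.0]
finger_gap: 0.0459
grip_force: 15.0
```

Emit:
drive_tool([
  [0,0,1,0,0,0,40],
  [0,0,1,0,0,0,40],
])

```text
t: 8.4
ee_pos: [0.6411, 0.1397, 0.1118]
ee_rot: [0.584, 0.805, 0.085, 0.061]
wrist_force: [-9.5, -1.7, 14.9]
finger_gap: 0.0459
grip_force: 15.0
```

```bash
python3 -c "
from mv import *
where()"
```

```text
chute TCP mm [-85.4   0.    9.3] Fchute [ 6.28 -1.3  16.58] axis z in chute [ 0.    -0.001 -1.   ] gap 0.045917610292062976
```

Seated: contact is felt at 9.3 mm, against 9.7 expected. Easing off and releasing.

Emit:
drive_tool([
  [0,0,-2,0,0,0,40],
  [0,0,-2,0,0,0,40],
  [0,0,-2,0,0,0,50],
  [0,0,-2,0,0,0,58],
  [0,0,-2,0,0,0,66],
  [0,0,-2,0,0,0,75],
  [0,0,-2,0,0,0,75],
])

```text
t: 9.28
ee_pos: [0.641, 0.1397, 0.1122]
ee_rot: [0.584, 0.805, 0.084, 0.061]
wrist_force: [0.3, 0.1, 0.0]
finger_gap: 0.0746
grip_force: 0.0
```

Emit:
drive_tool([
  [0,0,-20,0,0,0,75],
  [0,0,-45,0,0,0,75],
  [0,0,-75,0,0,0,75],
  [0,0,-85,0,0,0,20],
  [0,30,-85,0,0,0,0],
  [0,60,-85,0,0,0,0],
  [0,60,-85,0,0,0,0],
])

```text
t: 10.15
ee_pos: [0.6811, 0.1533, 0.2078]
ee_rot: [0.584, 0.805, 0.085, 0.062]
wrist_force: [-0.3, -0.9, -1.1]
finger_gap: 0.0385
grip_force: 0.0
```

```bash
python3 - <<'E'
from mv import *
where()
from plant import vision
from h import *
import cv2
for n,box in(("top",(205,160,290,240)),("side",(300,180,380,250))):
    c=vision.read_camera(n);np.savez(f"{n}2.npz",**c)
    try:
        ce,s,m=blob(c,(0,150,80),(8,255,255),box)
        o,d=ray(c,*ce);h=.05;k=(h-Z@(o-O))/(Z@d);print(n,ce,s,"lid centre in chute mm",(C.T@(o+d*k-O)*1000).round(1))
    except Exception as e: print(n,e)
    im=c["img"][155:305,205:405] if n=="top" else c["img"][130:280,225:425]
    cv2.imwrite(f"pics/{n}3.png",cv2.resize(im,(800,600),interpolation=cv2.INTER_CUBIC)[:,:,::-1])
E
```

```text
chute TCP mm [-146.7   -0.5   94.4] Fchute [ 0.73  0.76 -0.98] axis z in chute [-0.  0. -1.] gap 0.038473091745224064
top [234.76470588 190.23529412] [232 188   6   5  17] lid centre in chute mm [-101.1   -4.8   50. ]
side [338.74137931 190.48850575] [331 184  16  15 174] lid centre in chute mm [-85.3   3.4  50. ]
```

View pics/side3.png

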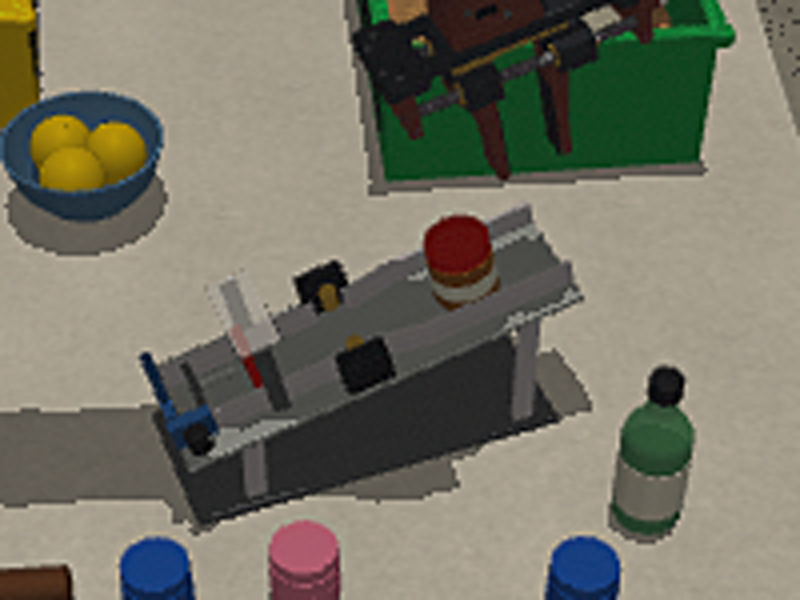

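The picture shows the pot standing upright in the loading end, lid at crop (458,245), between the walls, with the gripper clear above and behind it. Next I close the fingers and lower them behind the pot, tip leaning slightly downhill so that contact is low.

Emit:
drive_tool([
  [0,0,0,0.045,0,0,0],
  [0,0,0,0.045,0,0,0],
  [0,0,0,0.045,0,0,0],
  [0,0,0,0.045,0,0,0],
])

```text
t: 10.75
ee_pos: [0.6796, 0.1523, 0.2078]
ee_rot: [0.586, 0.806, 0.066, 0.048]
wrist_force: [0.1, 0.0, 0.3]
finger_gap: 0.0002
grip_force: 0.0
```

```bash
python3 -c "
from mv import *
where();go(cp(-.138,0,.012),sq@Ro.from_rotvec([.045,0,0]).as_matrix())"
```

```text
chute TCP mm [-1.45e+02 -1.00e-01  9.48e+01] Fchute [-0.16 -0.02  0.27] axis z in chute [ 0.045 -0.    -0.999] gap 0.0002363358012357258
t 10.75 shift mm [-0.1 -3.2 83. ] rotvec [-0.    -0.     0.001] F [0.09 0.05 0.3 ]
```

Emit:
drive_tool([
  [0,0,30,0,0,0,0],
  [0,-1,55,0,0,0,0],
  [0,-3,75,0,0,0,0],
  [0,-3,83,0,0,0,0],
  [0,-3,83,0,0,0,0],
])

```text
t: 11.38
ee_pos: [0.6901, 0.1556, 0.1253]
ee_rot: [0.586, 0.807, 0.066, 0.048]
wrist_force: [-1.0, 0.3, 0.2]
finger_gap: 0.0005
grip_force: 0.0
```

```bash
python3 -c "
from mv import *
where();R=sq@Ro.from_rotvec([.045,0,0]).as_matrix()
for x in(-.118,-.04): go(cp(x,0,.011),R)"
```

```text
chute TCP mm [-138.5   -0.    11.7] Fchute [ 0.82 -0.59  0.42] axis z in chute [ 0.046  0.    -0.999] gap 0.00047299723240083177
t 11.38 shift mm [ -0.  -20.5   1.7] rotvec [-0.001  0.     0.001] F [-1.03  0.29  0.24]
t 11.38 shift mm [  0.1 -98.4   5.3] rotvec [-0.001  0.     0.001] F [-1.03  0.29  0.24]
```

Emit:
drive_tool([
  [0,-3,0,0,0,0,0],
  [0,-6,0.3,0,0,0,0],
  [0,-9,0.4,0,0,0,0],
  [0,-12,0.5,0,0,0,0],
  [0,-15,0.7,0,0,0,0],
  [0,-18,0.8,0,0,0,0],
  [0,-21,1,0,0,0,0],
  [0,-24,1.1,0,0,0,0],
  [0,-27,1.2,0,0,0,0],
  [0,-30,1.4,0,0,0,0],
  [0,-33,1.5,0,0,0,0],
  [0,-36,1.6,0,0,0,0],
])

```text
t: 12.88
ee_pos: [0.6563, 0.1448, 0.1179]
ee_rot: [0.585, 0.807, 0.066, 0.048]
wrist_force: [0.1, 0.0, 0.1]
finger_gap: -0.0002
grip_force: 0.1
```

Emit:
drive_tool([
  [0,-3,0,0,0,0,0],
  [0,-6,0.3,0,0,0,0],
  [0,-9,0.4,0,0,0,0],
  [0,-12,0.5,0,0,0,0],
  [0,-15,0.7,0,0,0,0],
  [0,-18,0.8,0,0,0,0],
  [0,-21,1,0,0,0,0],
  [0,-24,1.1,0,0,0,0],
  [0,-27,1.2,0,0,0,0],
  [0,-27,1.2,0,0,0,0],
  [0,-27,1.2,0,0,0,0],
])

```text
t: 14.25
ee_pos: [0.6314, 0.1367, 0.1124]
ee_rot: [0.585, 0.807, 0.066, 0.048]
wrist_force: [-0.1, 0.0, 0.7]
finger_gap: 0.0001
grip_force: 0.0
```

```bash
cat > look.py <<'E'
from mv import *
import sys
where()
from plant import vision
from h import *
for n,box in(("top",(205,160,290,275)),("side",(278,180,380,260))):
    c=vision.read_camera(n)
    try:
        ce,s,m=blob(c,(0,150,60),(8,255,255),box)
        o,d=ray(c,*ce);k=(.05-Z@(o-O))/(Z@d);print(n,s,"lid in chute mm",(C.T@(o+d*k-O)*1000).round(1))
    except Exception as e: print(n,e)
    im=c["img"][155:305,205:405] if n=="top" else c["img"][150:300,225:425]
    if len(sys.argv)>1: cv2.imwrite(f"pics/{n}{sys.argv[1]}.png",cv2.resize(im,(800,600),interpolation=cv2.INTER_CUBIC)[:,:,::-1])
E
python3 look.py 4
```

```text
chute TCP mm [-75.6  -0.1  12. ] Fchute [-0.02 -0.07  0.68] axis z in chute [ 0.045 -0.    -0.999] gap 5.482685094278185e-05
top [244 218   9   7  53] lid in chute mm [-27.3   0.4  50. ]
side [317 190  17  15 180] lid in chute mm [-43.2   4.2  50. ]
```

View pics/side4.png

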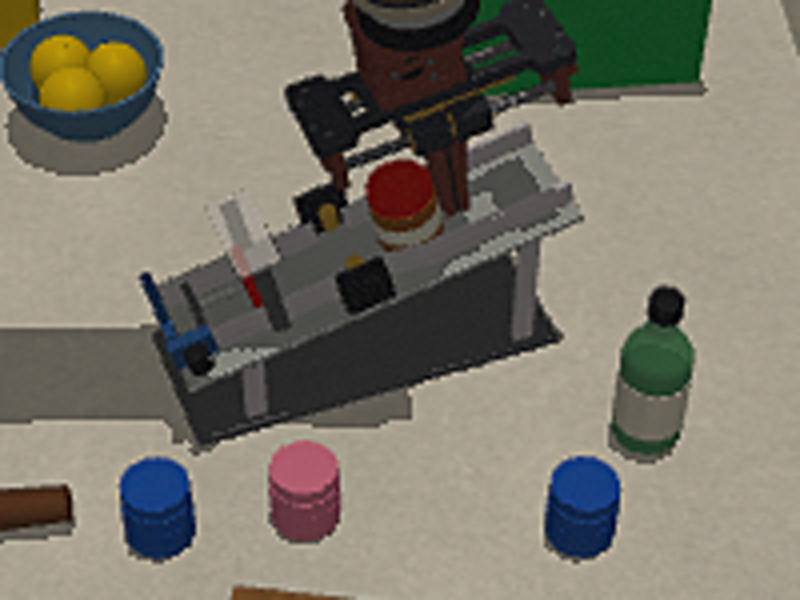

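The picture shows the pot upright at crop (402,195), ahead of the closed fingers and uphill of the rollers. The pot centre is about 32.5 mm ahead of the TCP. Contact should come at TCP x of about -40 for the rollers and between 0 and 24 for the stop.

Emit:
drive_tool([
  [0,-3,0.2,0,0,0,0],
  [0,-6,0.3,0,0,0,0],
  [0,-9,0.4,0,0,0,0],
  [0,-12,0.5,0,0,0,0],
  [0,-15,0.7,0,0,0,0],
  [0,-18,0.8,0,0,0,0],
  [0,-21,1,0,0,0,0],
  [0,-24,1.1,0,0,0,0],
  [0,-27,1.2,0,0,0,0],
  [0,-30,1.4,0,0,0,0],
  [0,-32,1.5,0,0,0,0],
  [0,-34,1.6,0,0,0,0],
])

```text
t: 15.85
ee_pos: [0.5997, 0.1263, 0.1053]
ee_rot: [0.585, 0.807, 0.066, 0.048]
wrist_force: [0.1, -1.3, 0.5]
finger_gap: 0.0004
grip_force: 0.1
```

Emit:
drive_tool([
  [0,-1,0,0,0,0,0],
  [0,-2,0.1,0,0,0,0],
  [0,-3,0.1,0,0,0,0],
  [0,-4,0.2,0,0,0,0],
  [0,-5,0.2,0,0,0,0],
  [0,-6,0.3,0,0,0,0],
])

```text
t: 16.6
ee_pos: [0.5943, 0.1246, 0.1041]
ee_rot: [0.585, 0.807, 0.066, 0.048]
wrist_force: [2.5, 0.1, 0.8]
finger_gap: 0.0006
grip_force: 0.9
```

Emit:
drive_tool([
  [0,-1,0,0,0,0,0],
  [0,-2,0.1,0,0,0,0],
  [0,-3,0.1,0,0,0,0],
  [0,-4,0.2,0,0,0,0],
  [0,-5,0.2,0,0,0,0],
  [0,-6,0.3,0,0,0,0],
])

```text
t: 17.35
ee_pos: [0.5885, 0.1227, 0.1027]
ee_rot: [0.585, 0.807, 0.066, 0.048]
wrist_force: [1.2, 0.1, 1.2]
finger_gap: 0.0004
grip_force: 0.7
```

```bash
python3 look.py 5
```

```text
chute TCP mm [-29.4  -0.1  11.9] Fchute [-1.38  0.29  0.94] axis z in chute [ 0.045 -0.    -0.999] gap 0.00039217515501882187
top attempt to get argmax of an empty sequence
side [301 196  17  15 175] lid in chute mm [ 1.7  3.  50. ]
```

Emit:
drive_tool([
  [0,-1,0,0,0,0,0],
  [0,-2,0.1,0,0,0,0],
  [0,-3,0.1,0,0,0,0],
  [0,-4,0.2,0,0,0,0],
  [0,-5,0.2,0,0,0,0],
  [0,-6,0.3,0,0,0,0],
  [0,-7,0.3,0,0,0,0],
  [0,-8,0.4,0,0,0,0],
  [0,-9,0.4,0,0,0,0],
  [0,-10,0.5,0,0,0,0],
])

```text
t: 18.7
ee_pos: [0.5792, 0.1197, 0.1006]
ee_rot: [0.585, 0.807, 0.066, 0.048]
wrist_force: [0.6, 0.3, 0.2]
finger_gap: 0.0003
grip_force: 0.0
```

Emit:
drive_tool([
  [0,-1,0,0,0,0,0],
  [0,-2,0.1,0,0,0,0],
  [0,-3,0.1,0,0,0,0],
  [0,-4,0.2,0,0,0,0],
  [0,-5,0.2,0,0,0,0],
  [0,-6,0.3,0,0,0,0],
  [0,-7,0.3,0,0,0,0],
  [0,-8,0.4,0,0,0,0],
  [0,-9,0.4,0,0,0,0],
  [0,-10,0.5,0,0,0,0],
  [0,-11,0.5,0,0,0,0],
  [0,-12,0.5,0,0,0,0],
])

```text
t: 20.2
ee_pos: [0.5681, 0.116, 0.0982]
ee_rot: [0.585, 0.807, 0.066, 0.048]
wrist_force: [-0.4, 0.1, 0.2]
finger_gap: 0.0004
grip_force: 0.0
```

```bash
python3 look.py 6
```

```text
chute TCP mm [-7.4 -0.  11.9] Fchute [ 0.33 -0.28  0.27] axis z in chute [ 0.045 -0.    -0.999] gap 0.0003670789585428533
top attempt to get argmax of an empty sequence
side [292 201  16  15 160] lid in chute mm [29.9  3.4 50. ]
```

View pics/side6.png

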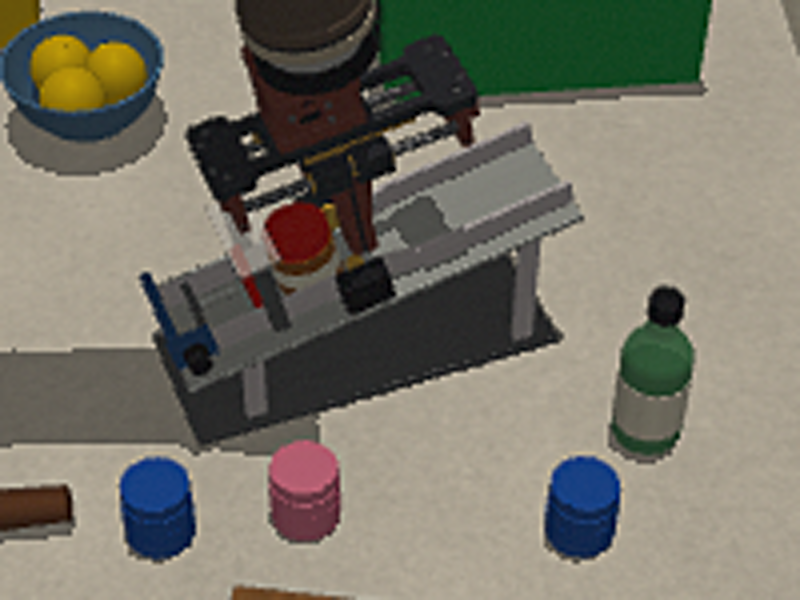

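The pot is upright at crop (298,235), past the rollers, at chute x of about 28 to 30, just entering under the bridge. Continuing in small steps and watching the force.

Emit:
drive_tool([
  [0,-1,0,0,0,0,0],
  [0,-2,0.1,0,0,0,0],
  [0,-3,0.1,0,0,0,0],
  [0,-4,0.2,0,0,0,0],
  [0,-5,0.2,0,0,0,0],
])

```text
t: 20.92
ee_pos: [0.5633, 0.1145, 0.0971]
ee_rot: [0.585, 0.807, 0.066, 0.048]
wrist_force: [0.1, 0.2, -0.5]
finger_gap: 0.0003
grip_force: 0.0
```

Emit:
drive_tool([
  [0,-1,0,0,0,0,0],
  [0,-2,0.1,0,0,0,0],
  [0,-3,0.1,0,0,0,0],
])

```text
t: 21.3
ee_pos: [0.5606, 0.1136, 0.0966]
ee_rot: [0.585, 0.807, 0.066, 0.048]
wrist_force: [0.3, 0.8, 0.2]
finger_gap: 0.0003
grip_force: 0.1
```

Emit:
drive_tool([
  [0,-1,0,0,0,0,0],
  [0,-2,0.1,0,0,0,0],
  [0,-3,0.1,0,0,0,0],
])

```text
t: 21.68
ee_pos: [0.5578, 0.1127, 0.096]
ee_rot: [0.585, 0.807, 0.066, 0.048]
wrist_force: [1.0, -0.2, -0.2]
finger_gap: 0.0008
grip_force: 0.1
```

Emit:
drive_tool([
  [0,-1,0,0,0,0,0],
  [0,-2,0.1,0,0,0,0],
  [0,-3,0.1,0,0,0,0],
])

```text
t: 22.05
ee_pos: [0.555, 0.1118, 0.0954]
ee_rot: [0.585, 0.807, 0.066, 0.048]
wrist_force: [-0.1, -0.1, -0.3]
finger_gap: 0.0006
grip_force: 0.1
```

Emit:
drive_tool([
  [0,-1,0,0,0,0,0],
  [0,-2,0.1,0,0,0,0],
])

```text
t: 22.3
ee_pos: [0.5531, 0.1112, 0.0949]
ee_rot: [0.585, 0.807, 0.066, 0.048]
wrist_force: [0.6, 0.5, 0.9]
finger_gap: 0.0005
grip_force: 0.1
```

Emit:
drive_tool([
  [0,-1,0,0,0,0,0],
  [0,-2,0.1,0,0,0,0],
])

```text
t: 22.55
ee_pos: [0.5513, 0.1106, 0.0945]
ee_rot: [0.585, 0.807, 0.066, 0.048]
wrist_force: [-0.0, 0.1, 0.8]
finger_gap: 0.0005
grip_force: 0.1
```

Emit:
drive_tool([
  [0,-1,0,0,0,0,0],
  [0,-2,0.1,0,0,0,0],
])

```text
t: 22.8
ee_pos: [0.5494, 0.1099, 0.0941]
ee_rot: [0.585, 0.807, 0.066, 0.048]
wrist_force: [0.3, 0.2, -0.3]
finger_gap: 0.0005
grip_force: 0.1
```

Emit:
drive_tool([
  [0,-1,0,0,0,0,0],
  [0,-2,0.1,0,0,0,0],
])

```text
t: 23.05
ee_pos: [0.548, 0.1095, 0.0938]
ee_rot: [0.585, 0.807, 0.067, 0.048]
wrist_force: [1.5, 0.0, 0.7]
finger_gap: 0.0004
grip_force: 0.9
```

Emit:
drive_tool([
  [0,-1,0,0,0,0,0],
  [0,-2,0.1,0,0,0,0],
])

```text
t: 23.3
ee_pos: [0.5467, 0.109, 0.0937]
ee_rot: [0.585, 0.806, 0.067, 0.049]
wrist_force: [4.3, 1.9, -0.1]
finger_gap: 0.0003
grip_force: 2.2
```

The stop is touched at about 4.5 N. One more small step, then hold.

Emit:
drive_tool([
  [0,-0.7,0,0,0,0,0],
  [0,-1.2,0,0,0,0,0],
  [0,-1.2,0,0,0,0,0],
])

```text
t: 23.68
ee_pos: [0.5457, 0.1087, 0.0936]
ee_rot: [0.585, 0.806, 0.067, 0.049]
wrist_force: [4.6, 1.6, 0.6]
finger_gap: 0.0004
grip_force: 2.7
```

```bash
python3 -c "
from mv import *
where()"
```

```text
chute TCP mm [16.5  0.  12.3] Fchute [-4.87 -0.15 -0.47] axis z in chute [ 0.043  0.    -0.999] gap 0.00041410951487224273
```

Emit:
drive_tool([
  [0,-0.6,0,0,0,0,0],
  [0,-1.2,0,0,0,0,0],
  [0,-1.2,0,0,0,0,0],
  [0,-1.2,0,0,0,0,0],
])

```text
t: 24.18
ee_pos: [0.5451, 0.1085, 0.0936]
ee_rot: [0.585, 0.806, 0.067, 0.049]
wrist_force: [5.8, 2.6, -0.5]
finger_gap: 0.0006
grip_force: 3.3
```

```bash
python3 -c "
from mv import *
where()"
```

```text
chute TCP mm [17.1  0.1 12.4] Fchute [-6.08 -0.66 -1.77] axis z in chute [ 0.042  0.    -0.999] gap 0.0006047639534640406
```

Pressed steadily at about 6.2 N. Withdrawing slowly uphill, then up.

Emit:
drive_tool([
  [0,1,0,0,0,0,0],
  [0,2,0,0,0,0,0],
  [0,3,0,0,0,0,0],
  [0,4,0,0,0,0,0],
  [0,5,0,0,0,0,0],
  [0,6,0,0,0,0,0],
  [0,7,0,0,0,0,0],
  [0,8,0,0,0,0,0],
  [0,10,0,0,0,0,0],
  [0,13,0,0,0,0,0],
  [0,17,0,0,0,0,0],
  [0,20,0,0,0,0,0],
])

```text
t: 25.68
ee_pos: [0.5626, 0.1143, 0.0962]
ee_rot: [0.585, 0.807, 0.066, 0.048]
wrist_force: [0.3, -0.4, -0.1]
finger_gap: 0.0001
grip_force: 0.0
```

Emit:
drive_tool([
  [0,5,-15,0,0,0,0],
  [0,10,-40,0,0,0,0],
  [0,20,-70,0,0,0,0],
  [0,60,-120,0,0,0,0],
  [0,110,-140,0,0,0,0],
  [0,150,-140,0,0,0,0],
  [0,150,-140,0,0,0,0],
  [0,150,-140,0,0,0,0],
])

```text
t: 26.68
ee_pos: [0.6806, 0.152, 0.2588]
ee_rot: [0.586, 0.806, 0.066, 0.048]
wrist_force: [-0.2, -0.7, -0.8]
finger_gap: 0.0005
grip_force: 0.0
```

```bash
python3 look.py 7;sleep 1; python3 look.py 8
```

```text
chute TCP mm [-156.4    0.5  144.4] Fchute [ 0.54  0.64 -0.69] axis z in chute [ 0.046  0.001 -0.999] gap 0.0005460734296774153
top [250 242  19  15 176] lid in chute mm [38.5  0.9 50. ]
side [290 203  13  15 104] lid in chute mm [37.3  4.9 50. ]
chute TCP mm [-156.2    0.3  144.6] Fchute [-0.13  0.23 -0.43] axis z in chute [ 0.046 -0.    -0.999] gap 0.0009152249373547195
top [250 242  18  15 176] lid in chute mm [38.6  1.  50. ]
side [290 203  13  15 105] lid in chute mm [37.5  4.7 50. ]
```

View pics/side8.png

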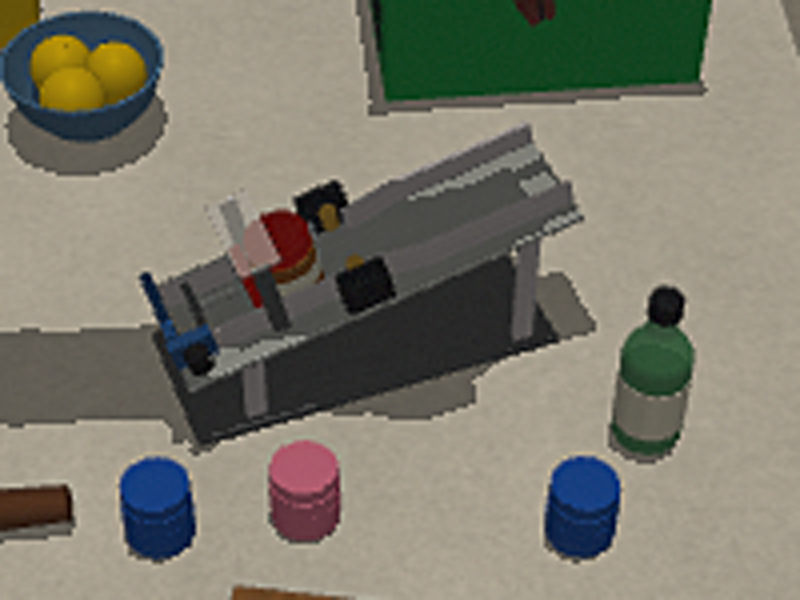

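The picture shows the pot upright, lid at crop (285,240), partly under the clear bridge and against the red plate at crop (252,290). It is still between two looks, and the gripper is well clear. Handing in.

```bash
python3 -c "
from plant import r
print(r.hand_in())"
```

```text
the job is handed in; nothing more can be done
None
```

The job is handed in, with no verdict returned: the red-lidded pot stands upright past the rollers against the stop plate, which I pressed to a steady 6 N or so before withdrawing, about 27 s into the 58 s allowed.

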